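# Hold a bracket against a sprung fence for fastening

### The arm

A 6-joint arm with a two-finger parallel gripper is mounted at the origin on the work surface; the furniture and walls round the work are solid. World frame = base frame: x ahead of the robot, y to its left, z up, the work surface at z = 0. Lengths are in m, angles in rad, forces in N, time in s.
With the tool pointing down it reaches from about 0.275 to 1 m from the base axis. Payload 8.4 kg.
Tool frame: the origin (TCP) lies midway between the tips of the shut fingers; the grasp point (between the pads) lies r.hold_point_z behind it (r.hold_point_z is the distance from the TCP to the grasp point, in m); z points along the fingers, y is the line along which they close (so a half turn about z gives the same grasp; the last joint's range is limited). The gripper opens to 85 mm and grips with 20 to 120 N. Pads are 22 mm wide; open, the fingers measure 114 mm over their backs; the gripper's body (76 mm by 85 mm) begins 54 mm behind the grasp point. The pads swing forward as they close: fully open they stand 13 mm farther back than shut.
Start: joints at [1.237, 0.353, 1.633, -0, 1.155, -0.002], TCP at [0.204, 0.591, 0.21] pointing down, gripper open.
Joint ranges: [-2.63, 2.63], [-0.92, 2.1], [0.06, 2.66], [-1.3, 4.44], [0, 2.69], [-3.02, 3.02]. Speed limits (rad/s): [2.22, 2.22, 2.79, 3.14, 3.14, 3.14].

### API

Orientations are given as a unit quaternion [w, x, y, z].
In Python, from workcell import r gives the robot as it stands.
- The arm moves only by the shell command python3 -m pendant 'ROWS' [FORCE]. ROWS is JSON, a list that holds one entry, the list of rows, each a list of 7 numbers: the shift along the tool's x, y, z each as a share of 500 mm, from -1 to 1, then the turn, a rotation vector about the tool's x, y, z each as a share of 90 degrees, from -1 to 1, then the opening, from -1 (shut) to 1 (fully open), so that 0 is half open. A call has 1 to 20 rows; each row is the pose to reach, as a shift and turn from the pose commanded when the call began, along the tool's axes at that moment; what a row does not reach only later rows make up. A row lasts 1/12 s, in which the tool goes at most 41.7 mm and 7.16 degrees, less where a joint would pass 70% of its speed; a pose out of reach is approached as far as the arm can. A call with a number of a shift or a turn outside -1 to 1 is refused whole. A call with a gripper value outside its range is refused whole. The fingers move at their own pace and stop on an object; FORCE is the grip in N (left out, the last holds). Time passes only in rows, so rows that repeat a pose let the fingers close. It gives the time, the measured TCP pose, the force, the opening and the grip force at its end, in the units of the state.
- r.state(): the state, without advancing time (a new reading comes with each control period).
- r.get_image(name): name is "side" or "top"; returns the picture (400x640x3 uint8, red, green, blue); there is no depth.
- r.camera_model(name): a dict with "intrinsics" (3x3 intrinsics, pixels), "eye" and "attitude" of the camera in the world. Camera axes: x right, y up, looking along -z (the intrinsics and any distortion apply to the point x, -y, -z); pixel columns grow to the right and rows downward; lengths in m; the calibration is good to about 2 mm. A picture is of the moment at which its call begins. camera_model takes no time and is no camera call.
- r.job_done(): hands the job in; it is judged then, once.
The state is a dict: "t": time; "joint_positions": joint angles; "qd": joint speeds; "joint_torque": joint torques, N m; "tool_pos": TCP position; "orientation": TCP orientation; "contact_force": force on the tool from outside, world axes, zero at the start; "wrist_torque": the same for the moment, N m; "gripper_width": finger opening in m; "grip_force": force on a finger pad.
Only numpy, scipy, OpenCV 4.12 (cv2) and the standard library are available. Lean on these libraries where they do the work, as an engineer would, in place of code of your own. Each camera call takes 0.05 s, during which the arm holds its last target. There are 200 camera calls.

### The job

Be the third hand for a colleague who will screw the blue bracket down: first slide it sideways on the jig's plate until the long edge of its foot lies along the dark side rail, then, keeping it on the rail, slide it forward squarely into the sprung orange-faced fence until the white pointer stands in the green part of the scale, never pushing it far into the red. Finish while still holding it there with that steady push, bracket flat on the plate; do not let go, and leave the things beside the jig alone.

Things in the scene. Friction and masses are not known exactly. Their poses are not given: they have to be found in the camera images.
- jig: Fixed aluminium jig plate 240 (x) x 130 (y) x 10 mm, with tapped holes and what is built on it. Origin: centre of its underside, on the bench; x points from the open near end to the sprung fence, y to the side rail, z up. A fixed spring housing, x = 99 to 117 mm, stands 24 mm above the plate behind the fence
- rail_face (a point): Dark steel side rail: 12 mm high above the plate, 20 mm thick, from jig x = -95 to +65 mm; its flat face toward the bracket is at jig y = +35 mm. This point lies on that face at plate-top height, jig frame (-15, 35, 10) mm
- fence_pad: Sprung fence with its orange facing, 64 mm wide (jig y = -30 to +34), 14 mm thick with its steel back, reaching 21.5 mm above the plate. Origin: in its front face (the one the bracket meets), at jig y = 0 and bench height; axes as the jig's. At rest the front face is at jig x = +45 mm
- fence (a joint): Travel of the sprung fence along jig +x, in m: 0 at rest, end stop at 0.036. Spring 500 N/m without preload, so 8 N at 0.016. The white pointer shows it on the scale: yellow 0 to 0.010, green 0.010 to 0.022 (about 5 to 11 N), red above. It springs back when released
- bracket: Loose blue bracket, about 0.3 kg (give or take a third), on the jig plate: foot 80 (x) x 56 (y) x 14 mm, on its middle a grip block 40 (x) x 22 (y) mm whose top is 60 mm above the foot's underside; screw heads at x = +-30 mm. Origin: centre of the foot's underside. Starts with x within 0.25 rad of the jig's x, its edge 5 mm or more off the rail and 20 mm or more off the fence
- edge_front (a point): Lower corner of the bracket's foot on the rail side, fence end: bracket frame (40, 28, 0) mm
- edge_rear (a point): Lower corner of the bracket's foot on the rail side, near end: bracket frame (-40, 28, 0) mm
- block_top (a point): Centre of the top of the bracket's grip block, bracket frame (0, 0, 60) mm
- bottle_small: Bystander: small amber bottle with white cap, 40 mm across, 78 mm high, standing left of the jig; origin centre of its underside
- lab_timer: Bystander: pale lab timer 62 x 68 x 19 mm, left of the jig; origin centre of its underside
- vial_b: Bystander: glass vial with white cap, 23 mm across, 51 mm high, right of the jig; origin centre of its underside
- screwdriver: Bystander: screwdriver about 150 mm long lying right of the jig; origin under its middle
- scale (a point): Centre of the green field (12 mm long in x) on the scale block right of the fence, jig frame (74, -50, 27) mm. Black block 44 x 24 mm, 16 mm above the plate; yellow field nearer, red field farther. The white pointer bar above it moves with the fence; at rest it is at jig x = 58 mm
Not all that is in view belongs to the job. Leave any yellow look-alike of the bracket alone.

How it is judged:
On the way, in this order (a step that is already met when the one before it is completed fails the run):
1. the bracket's edge lies along the rail (both ends within 2.5 mm) before the fence is pushed (y of each of edge_front, edge_rear in the frame of jig above 0.0325 m and value of joint fence below 0.003 m), for 0.2 s.
2. the bracket pushes the fence into the green band (value of joint fence between 0.01 and 0.022 m and contact force between bracket and fence_pad above 4 N), for 0.2 s.
At the end, for the whole second after the job is handed in: The robot still holds the bracket: fence travel steady between 10 and 22 mm (pointer in the green), the bracket itself pressing the orange facing with 4 to 13 N, both ends of its rail-side edge within 2.5 mm of the rail, foot flat on the plate (within 3 mm and 0.06 rad), at rest (all of step 2 and contact force between bracket and fence_pad below 13 N and y of edge_front in the frame of jig between 0.0325 and 0.038 m and y of edge_rear in the frame of jig between 0.0325 and 0.038 m and z of bracket in the frame of jig below 0.013 m and angle between bracket's own z axis and vertical below 0.06 rad and linear speed of bracket below 0.01 m/s and contact force between any of the fingers, the arm and bracket above 2 N); the arm keeps its last pose, push and grip.
It fails at once if the fence is pushed far into the red (over 30 mm) (value of joint fence above 0.03 m).
It fails at once if a bystander beside the jig is shifted by more than 15 mm (distance of any of bottle_small, lab_timer, vial_b, screwdriver from where it was at the start of the episode above 0.015 m).
It also fails if it takes over 42 s, if anything falls off the work surface, if the arm or the gripper's body presses on something with over 40 N, if the wrist force passes 120 N, or if a joint passes its speed limit or range.

## Working session

There is one attempt and no reset: what is moved stays moved. The work goes in short steps, Python scripts to look and compute and a shell command to move; the robot and the scene stay as the last step left them, time stands still between calls to the robot, and variables do not carry over. Pictures are saved under pics/ and viewed, at most 12 in all, crops included, and the job is handed in when it is done.

```bash
ls; mkdir -p pics
python3 - <<'E'
from workcell import r
import cv2,json
s=r.state();print(s, r.hold_point_z)
for n in("top","side"):
    cv2.imwrite(f"pics/{n}0.png",r.get_image(n)[:,:,::-1]);print(n,r.camera_model(n))
E
```

```text
pics
{'t': 0.0, 'joint_positions': array([ 1.23658352e+00,  3.53621364e-01,  1.63414571e+00,  1.24870528e-05,
        1.15521509e+00, -2.39927784e-03]), 'qd': array([ 1.72843448e-04,  1.37022409e-03, -3.89818132e-04, -1.89224659e-03,
        4.93370900e-04, -8.38798087e-06]), 'joint_torque': array([-1.92714306e-04, -6.05230808e+01, -3.42068911e+01, -2.42748019e-04,
        9.38367069e-03, -1.91858408e-05]), 'tool_pos': array([0.20342514, 0.59042198, 0.20917348]), 'orientation': array([-1.22010264e-04,  1.65149161e-01,  9.86268357e-01, -6.83983998e-04]), 'contact_force': array([0.13628904, 0.53498284, 0.4500473 ]), 'wrist_torque': array([ 0.00067702,  0.04649715, -0.08126113]), 'grip_force': 0.0, 'gripper_width': 0.0857251668809442} 0.0187
top {'intrinsics': array([[366.10862966,   0.        , 317.22343887],
       [  0.        , 366.10862966, 198.75127336],
       [  0.        ,   0.        ,   1.        ]]), 'eye': array([0.41420627, 0.08727027, 0.97637915]), 'attitude': array([ 0.71623783,  0.03529511, -0.04272322, -0.69565247])}
side {'intrinsics': array([[501.59986275,   0.        , 315.34995516],
       [  0.        , 501.59986275, 190.18334707],
       [  0.        ,   0.        ,   1.        ]]), 'eye': array([1.12473966, 0.54775962, 0.64214623]), 'attitude': array([0.40420621, 0.19699   , 0.40831936, 0.79441021])}
```

View pics/top0.png

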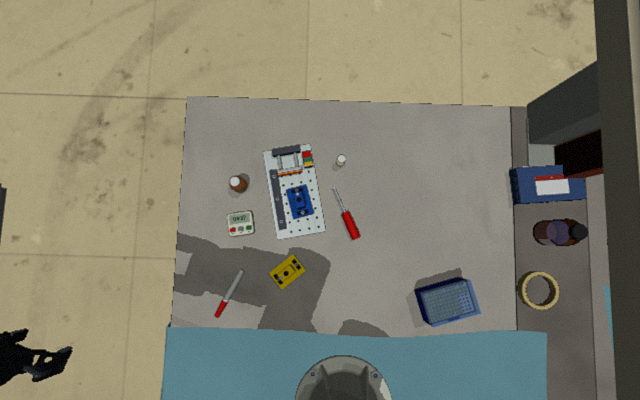

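View pics/side0.png

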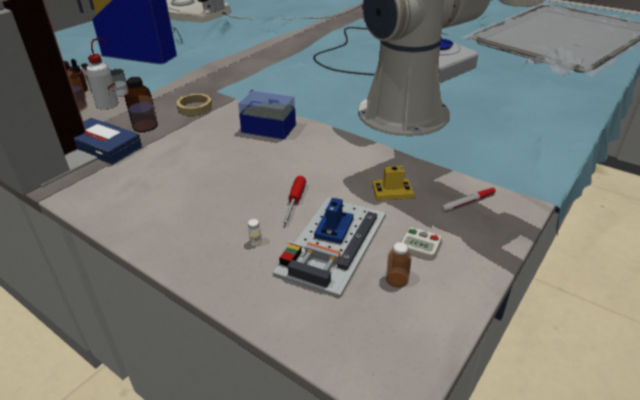

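The top view shows the white jig plate around (295,190) with the fence at its upper end, and the dark rail on its left at (278,200). There are three candidates for the bracket: blue block (300,200) on the jig, yellow look-alike (288,272), and blue crate (448,300). The one on the jig fits, as it is blue, has a foot with a grip block, and sits on the plate. I'll confirm it in an enlarged crop.

```bash
cat > h.py <<'E'
import numpy as np,cv2
from scipy.spatial.transform import Rotation as R
from workcell import r
def rot(q): return R.from_quat([q[1],q[2],q[3],q[0]]).as_matrix()
def ray(n,px):
    c=r.camera_model(n);K=c["intrinsics"];px=np.atleast_2d(np.asarray(px,float))
    d=np.c_[(px[:,0]-K[0,2])/K[0,0],-(px[:,1]-K[1,2])/K[1,1],-np.ones(len(px))]
    return c["eye"],d@rot(c["attitude"]).T
def plane(n,px,z):
    e,d=ray(n,px);return e+d*((z-e[2])/d[:,2:])
def proj(n,P):
    c=r.camera_model(n);K=c["intrinsics"];p=(np.atleast_2d(P)-c["eye"])@rot(c["attitude"])
    return np.c_[K[0,2]+K[0,0]*p[:,0]/-p[:,2],K[1,2]-K[1,1]*p[:,1]/-p[:,2]]
def crop(n,x,y,w,h,k,name):
    im=r.get_image(n)[y:y+h,x:x+w,::-1];cv2.imwrite(name,cv2.resize(im,None,fx=k,fy=k,interpolation=cv2.INTER_CUBIC));return im
E
python3 - <<'E'
from h import *
a=r.get_image("top")[135:250,255:345,::-1];b=r.get_image("side")[185:300,265:395,::-1]
f=lambda i,k:cv2.resize(i,None,fx=k,fy=k,interpolation=cv2.INTER_CUBIC)
a=f(a,4);b=f(b,3)
o=np.zeros((460,360+390,3),np.uint8);o[:a.shape[0],:360]=a;o[:b.shape[0],360:]=b
cv2.imwrite("pics/c1.png",o)
im=r.get_image("top");hsv=cv2.cvtColor(im,cv2.COLOR_RGB2HSV)
for nm,n,lo,hi,roi in(("plate","top",(0,0,180),(180,60,255),(255,135,345,250)),("blue","top",(105,120,40),(130,255,255),(255,135,345,250)),("blue","side",(105,120,40),(130,255,255),(300,190,395,250))):
    hsv=cv2.cvtColor(r.get_image(n),cv2.COLOR_RGB2HSV);m=cv2.inRange(hsv,lo,hi);k=np.zeros_like(m);k[roi[1]:roi[3],roi[0]:roi[2]]=1;m*=k
    c=max(cv2.findContours(m,0,2)[0],key=cv2.contourArea);print(nm,n,cv2.contourArea(c),cv2.minAreaRect(c),cv2.boxPoints(cv2.minAreaRect(c)).round(1).tolist())
E
```

```text
plate top 1128.5 ((294.7432556152344, 198.95947265625), (72.49995422363281, 47.51130676269531), 80.53767395019531) [[265.3999938964844, 167.10000610351562], [312.20001220703125, 159.3000030517578], [324.1000061035156, 230.8000030517578], [277.29998779296875, 238.60000610351562]]
blue top 572.5 ((299.35479736328125, 201.20541381835938), (29.824451446533203, 20.806257247924805), 75.0685806274414) [[285.5, 189.5], [305.6000061035156, 184.10000610351562], [313.20001220703125, 212.89999389648438], [293.1000061035156, 218.3000030517578]]
blue side 929.5 ((335.3000183105469, 221.9000244140625), (27.280029296875, 44.274147033691406), 26.56505012512207) [[313.20001220703125, 235.60000610351562], [333.0, 196.0], [357.3999938964844, 208.1999969482422], [337.6000061035156, 247.8000030517578]]
```

View pics/c1.png

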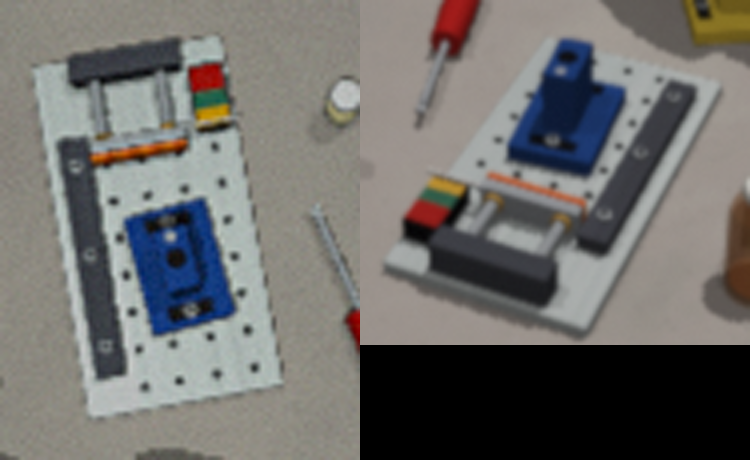

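The crop confirms it: the blue bracket with foot and grip block is at crop (180,265), i.e. top pixel (300,201), and it is turned a little from the jig. Plate corners in the crop are (34,66), (219,36), (281,382) and (92,416).

```bash
cat > jig.py <<'E'
from h import *
o=np.array([255,135])
pc=plane("top",np.array([[34,66],[219,36],[281,382],[92,416]])/4+o-.375,0.010)  # TL TR BR BL ; x up, y left
x=(pc[0]+pc[1]-pc[2]-pc[3])[:2];y=(pc[0]+pc[3]-pc[1]-pc[2])[:2]
ax=np.arctan2(x[1],x[0]);ay=np.arctan2(-y[0],y[1])
yaw=(ax*240+ay*130)/370;c=pc[:,:2].mean(0)
Rj=np.array([[np.cos(yaw),-np.sin(yaw)],[np.sin(yaw),np.cos(yaw)]])
tojig=lambda P:(np.asarray(P)[...,:2]-c)@Rj
toW=lambda p:np.asarray(p)@Rj.T+c
E
python3 - <<'E'
from jig import *
print("len",np.linalg.norm(x)/2,np.linalg.norm(y)/2,"yaw",ax,ay,yaw,"c",c)
C=lambda l:np.array(l)/4+o-.375
print("rail face z.022",tojig(plane("top",C([[87,137],[127,374]]),.022)))
print("fence top front z.0315",tojig(plane("top",C([[92,160],[187,148]]),.0315)))
b=tojig(plane("top",C([[126,217],[208,198],[234,314],[153,334]]),.024));print("foot",b,b.mean(0))
v=(b[0]+b[1]-b[2]-b[3]);w=b[0]+b[3]-b[1]-b[2];print("len",np.linalg.norm(v)/2,np.linalg.norm(w)/2,"yaw",np.arctan2(v[1],v[0]),np.arctan2(-w[0],w[1]))
B=cv2.boxPoints(((299.36,201.2),(29.8+1,20.8+1),75.07));print(tojig(plane("top",B,.024)))
# block top from side crop
q=plane("side",np.array([[556,43],[592,46],[583,70],[549,64]])@np.eye(2)*[1,1],0)if 0 else None
S=lambda l:(np.array(l)-[360,0])/3+[265,185]-.33
print("side plate corners",tojig(plane("side",S([[552,40],[720,85],[588,338],[384,265]]),.010)))
print("block top side",tojig(plane("side",S([[556,42],[593,45],[588,77],[548,66]]),.070)))
bb=toW(b.mean(0));print("world bracket",bb,"r",np.hypot(*bb))
s=r.state();print(rot(s["orientation"]).round(3))
for n in("vial","bottle"):pass
print("vial",tojig(plane("top",[[341,160]],.05)),"bottle",tojig(plane("top",[[237,183]],.078)),"timer",tojig(plane("top",[[239,222]],.019)),"sd",tojig(plane("top",[[334,188],[353,235]],.015)))
E
```

```text
len 0.23704058823052385 0.12600120375694987 yaw 0.20461509975835473 0.20109109025724914 0.20337693425796627 c [0.54219642 0.14184323]
rail face z.022 [[ 0.06252932  0.03518837]
 [-0.09610467  0.0349326 ]]
fence top front z.0315 [[ 0.04493903  0.03381993]
 [ 0.04212151 -0.02862142]]
foot [[ 0.00517611  0.01852173]
 [ 0.00832487 -0.03657371]
 [-0.06983385 -0.04020558]
 [-0.07354518  0.01389816]] [-0.03246951 -0.01108985]
len 0.0785485340204763 0.054707226742093176 yaw 0.052574170464137905 0.06273941513048105
[[ 0.00508642  0.02189573]
 [ 0.01024728 -0.03503849]
 [-0.07054285 -0.04202467]
 [-0.07546653  0.01443237]]
side plate corners [[-0.11556646 -0.05799692]
 [-0.11474954  0.06501904]
 [ 0.12636855  0.06976443]
 [ 0.12315823 -0.06015877]]
block top side [[-0.04175424 -0.02277516]
 [-0.04819602 -0.00023367]
 [-0.01706563  0.00931097]
 [-0.01724919 -0.0174756 ]]
world bracket [0.51263601 0.12442382] r 0.5275196333659122
[[-0.945  0.326 -0.   ]
 [ 0.326  0.945 -0.   ]
 [-0.    -0.    -1.   ]]
vial [[ 0.05105085 -0.13434655]] bottle [[0.03254697 0.13310098]] timer [[-0.0588594   0.15397776]] sd [[-0.01304    -0.10638531]
 [-0.143746   -0.13317238]]
```

```bash
cat > go.py <<'E'
from jig import *
import sys
def shift(jx,jy,z,byaw=None):
    s=r.state();Rt=rot(s["orientation"]);w=np.r_[toW([jx,jy]),z]
    d=Rt.T@(w-s["tool_pos"]);a=0
    if byaw is not None:
        cur=np.arctan2(Rt[1,1],Rt[0,1]);e=yaw+byaw+np.pi/2-cur;a=-((e+np.pi/2)%np.pi-np.pi/2)/(np.pi/2)
    print("shares",(d/.5).round(4),"turn z",round(a,4))
def where():
    s=r.state();Rt=rot(s["orientation"]);f=s["contact_force"]
    print("t",round(s["t"],2),"tcp jig",tojig(s["tool_pos"]).round(4),"z",s["tool_pos"][2].round(4),"yaw",(np.arctan2(Rt[1,1],Rt[0,1])-np.pi/2-yaw).round(4),"tiltz",Rt[:,2].round(3),"F jig",(f[:2]@Rj).round(2),f[2].round(2),"w",round(s["gripper_width"],4),"grip",s["grip_force"])
E
python3 -c "
from go import *
shift(-.0325,-.011,.14,.06)"
```

```text
shares [-0.8881 -0.6804  0.1397] turn z -0.3789
```

```bash
python3 -m pendant '[[[-0.22,-0.17,0,0,0,-0.1,1],[-0.45,-0.34,0,0,0,-0.2,1],[-0.67,-0.51,0.07,0,0,-0.3,1],[-0.888,-0.68,0.14,0,0,-0.379,1],[-0.888,-0.68,0.14,0,0,-0.379,1],[-0.888,-0.68,0.14,0,0,-0.379,1],[-0.888,-0.68,0.14,0,0,-0.379,1],[-0.888,-0.68,0.14,0,0,-0.379,1],[-0.888,-0.68,0.14,0,0,-0.379,1],[-0.888,-0.68,0.14,0,0,-0.379,1],[-0.888,-0.68,0.14,0,0,-0.379,1],[-0.888,-0.68,0.14,0,0,-0.379,1],[-0.888,-0.68,0.14,0,0,-0.379,1],[-0.888,-0.68,0.14,0,0,-0.379,1],[-0.888,-0.68,0.14,0,0,-0.379,1],[-0.888,-0.68,0.14,0,0,-0.379,1],[-0.888,-0.68,0.14,0,0,-0.379,1],[-0.888,-0.68,0.14,0,0,-0.379,1]]]' 40
python3 - <<'E'
from go import *
where();shift(-.0325,-.011,.033,.06)
a=r.get_image("top")[120:250,245:375,::-1];b=r.get_image("side")[150:300,265:395,::-1]
f=lambda i,k:cv2.resize(i,None,fx=k,fy=k,interpolation=cv2.INTER_CUBIC)
a=f(a,3);b=f(b,3)
q=np.zeros((450,780,3),np.uint8);q[:390,:390]=a;q[:,390:]=b
cv2.imwrite("pics/c2.png",q)
E
```

```text
t: 1.9
tool_pos: [0.5121, 0.1257, 0.1401]
orientation: [-0.0, -0.132, 0.991, 0.0]
contact_force: [-0.2, -0.4, -0.0]
gripper_width: 0.0859
grip_force: 0.0
t 1.9 tcp jig [-0.0327 -0.0097] z 0.1401 yaw 0.0611 tiltz [-0.  0. -1.] F jig [-0.23 -0.34] -0.0 w 0.0859 grip 0.0
shares [-0.0003 -0.0026  0.2141] turn z 0.0007
```

View pics/c2.png

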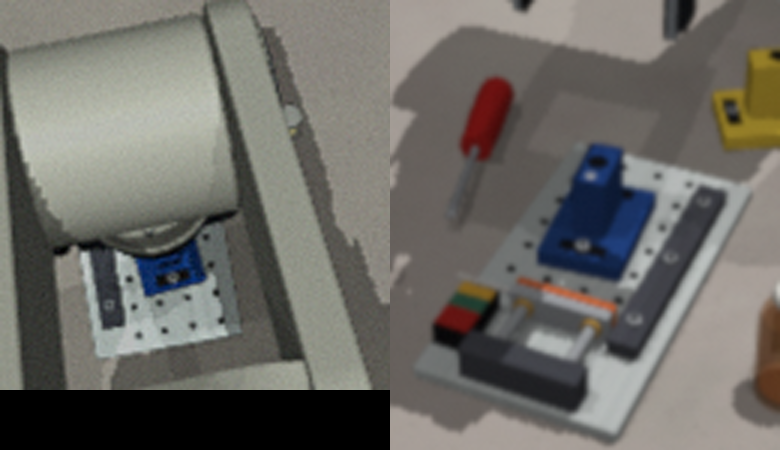

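The arm is above the bracket, with the open fingers at the top of the side crop around (530–680,10) and either side of the blue block at (600,180). Nothing has moved. I'll descend and close.

```bash
python3 -m pendant '[[[0,-0.002,0.07,0,0,0,1],[0,-0.002,0.14,0,0,0,1],[0,-0.002,0.18,0,0,0,1],[0,-0.002,0.214,0,0,0,1],[0,-0.002,0.214,0,0,0,1],[0,-0.002,0.214,0,0,0,1],[0,-0.002,0.214,0,0,0,-0.3],[0,-0.002,0.214,0,0,0,-0.5],[0,-0.002,0.214,0,0,0,-0.7],[0,-0.002,0.214,0,0,0,-1],[0,-0.002,0.214,0,0,0,-1],[0,-0.002,0.214,0,0,0,-1],[0,-0.002,0.214,0,0,0,-1],[0,-0.002,0.214,0,0,0,-1]]]' 50
python3 - <<'E'
from go import *
where()
crop("side",265,150,150,150,4,"pics/c3.png")
E
```

```text
t: 3.17
tool_pos: [0.5133, 0.1241, 0.0335]
orientation: [0.0, -0.131, 0.991, 0.0]
contact_force: [-1.9, 2.4, 6.5]
gripper_width: 0.0205
grip_force: 53.9
t 3.17 tcp jig [-0.0319 -0.0115] z 0.0335 yaw 0.0599 tiltz [ 0.001  0.    -1.   ] F jig [-1.4   2.71] 6.46 w 0.0205 grip 53.89448128633944
```

View pics/c3.png

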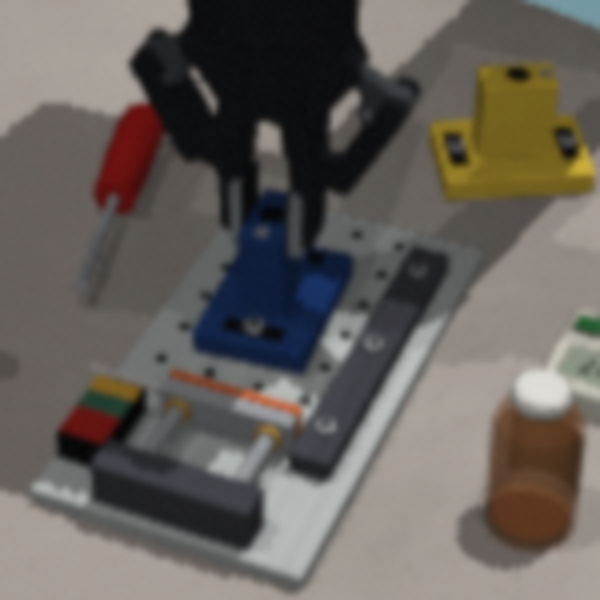

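The fingers hold the grip block (width 20.5 mm) at crop (270,230), and the bracket is flat. Next I'll square it to the jig and slide most of the way to the rail.

```bash
python3 -m pendant '[[[0,0.004,0,0,0,0.008,-1],[0,0.009,0,0,0,0.015,-1],[-0.001,0.014,0,0,0,0.023,-1],[-0.001,0.018,0,0,0,0.03,-1],[-0.001,0.022,0,0,0,0.038,-1],[-0.002,0.028,0,0,0,0.038,-1],[-0.002,0.028,0,0,0,0.038,-1],[-0.002,0.028,0,0,0,0.038,-1],[-0.002,0.028,0,0,0,0.038,-1]]]'
python3 -c "
from go import *
where()"
```

```text
t: 3.97
tool_pos: [0.5106, 0.1374, 0.0333]
orientation: [0.0, -0.102, 0.995, -0.0]
contact_force: [-0.5, -4.0, 6.8]
gripper_width: 0.0207
grip_force: 53.6
t 3.97 tcp jig [-0.0318  0.002 ] z 0.0333 yaw 0.0003 tiltz [ 0.001 -0.001 -1.   ] F jig [-1.26 -3.87] 6.8 w 0.0207 grip 53.64556610584259
```

```bash
python3 -m pendant '[[[0,0.003,0,0,0,0,-1],[0,0.006,0,0,0,0,-1],[0,0.006,0,0,0,0,-1],[0,0.006,0,0,0,0,-1]]]'
python3 -c "
from go import *
where()"
python3 -m pendant '[[[0,0.002,0,0,0,0,-1],[0,0.004,0,0,0,0,-1],[0,0.004,0,0,0,0,-1],[0,0.004,0,0,0,0,-1]]]'
python3 -c "
from go import *
where();print(r.state()['wrist_torque'])"
```

```text
t: 4.3
tool_pos: [0.51, 0.1402, 0.0333]
orientation: [0.0, -0.102, 0.995, -0.0]
contact_force: [0.6, -4.9, 7.3]
gripper_width: 0.0207
grip_force: 53.6
t 4.3 tcp jig [-0.0318  0.0049] z 0.0333 yaw 0.0005 tiltz [ 0.001 -0.001 -1.   ] F jig [-0.43 -4.9 ] 7.28 w 0.0207 grip 53.60559940338135
t: 4.63
tool_pos: [0.5097, 0.1421, 0.0333]
orientation: [0.0, -0.102, 0.995, -0.0]
contact_force: [0.6, -5.1, 6.7]
gripper_width: 0.021
grip_force: 53.6
t 4.63 tcp jig [-0.0318  0.0068] z 0.0333 yaw 0.0005 tiltz [ 0.001 -0.001 -1.   ] F jig [-0.49 -5.16] 6.65 w 0.021 grip 53.57715904712677
[-1.37730292 -0.20457598  0.03987867]
```

```bash
for i in 1; do python3 -m pendant '[[[0,0.002,0,0,0,0,-1],[0,0.002,0,0,0,0,-1],[0,0.002,0,0,0,0,-1]]]'; python3 -c "
from go import *
where();print(r.state()['wrist_torque'])"; done
python3 -m pendant '[[[0,0.002,0,0,0,0,-1],[0,0.002,0,0,0,0,-1],[0,0.002,0,0,0,0,-1]]]'; python3 -c "
from go import *
where();print(r.state()['wrist_torque'])
crop('side',290,180,100,110,5,'pics/c4.png')"
```

```text
t: 4.88
tool_pos: [0.5094, 0.1428, 0.0332]
orientation: [0.0, -0.102, 0.995, -0.001]
contact_force: [1.5, -6.3, 7.1]
gripper_width: 0.0206
grip_force: 53.2
t 4.88 tcp jig [-0.0319  0.0076] z 0.0332 yaw 0.0006 tiltz [ 0.001 -0.001 -1.   ] F jig [ 0.24 -6.48] 7.1 w 0.0206 grip 53.15687119960785
[-1.63783691 -0.16989018 -0.01992899]
t: 5.13
tool_pos: [0.5092, 0.1433, 0.0332]
orientation: [0.0, -0.102, 0.995, -0.001]
contact_force: [1.5, -10.2, 7.0]
gripper_width: 0.0206
grip_force: 53.0
t 5.13 tcp jig [-0.0321  0.0081] z 0.0332 yaw 0.0008 tiltz [ 0.001 -0.002 -1.   ] F jig [ -0.57 -10.33] 6.97 w 0.0206 grip 52.96561896800995
[-2.20264012 -0.33120018 -0.08162093]
```

View pics/c4.png

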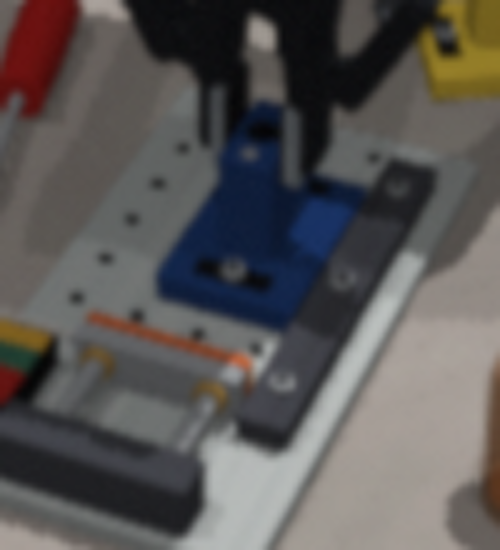

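The foot's long edge at crop (330,230)–(285,325) now lies against the rail, and the side force has risen to 10 N, so contact is made. Next I'll slide forward.

```bash
python3 -m pendant '[[[0,0,0,0,0,0,-1],[-0.005,0,0,0,0,0,-1],[-0.012,0,0,0,0,0,-1],[-0.02,0,0,0,0,0,-1],[-0.028,0,0,0,0,0,-1],[-0.036,0,0,0,0,0,-1],[-0.044,0,0,0,0,0,-1],[-0.052,0,0,0,0,0,-1],[-0.06,0,0,0,0,0,-1],[-0.06,0,0,0,0,0,-1],[-0.06,0,0,0,0,0,-1]]]'; python3 -c "
from go import *
where();print(r.state()['wrist_torque'])"
```

```text
t: 6.1
tool_pos: [0.5348, 0.1493, 0.0344]
orientation: [-0.003, -0.101, 0.995, -0.001]
contact_force: [-16.0, -8.8, 36.6]
gripper_width: 0.0208
grip_force: 65.0
t 6.1 tcp jig [-0.0057  0.0088] z 0.0344 yaw -0.0 tiltz [-0.006 -0.002 -1.   ] F jig [-17.42  -5.43] 36.58 w 0.0208 grip 65.00798106193542
[-1.69764805  3.11991608 -0.06949077]
```

Run:
```python
from go import *
crop("side",290,180,110,110,5,"pics/c5.png")
```

```text
(no output)
```

View pics/c5.png

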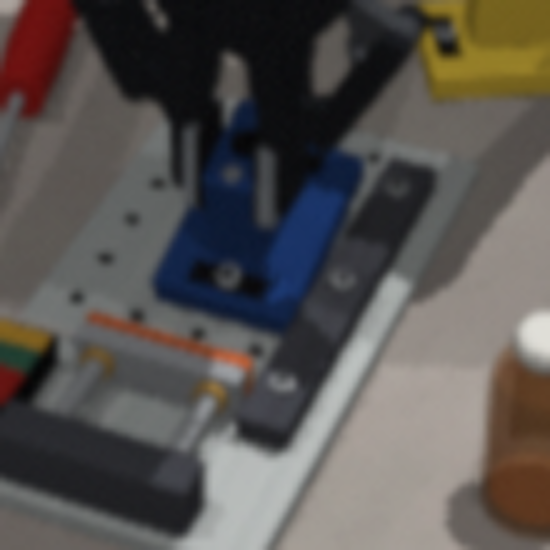

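In the picture the foot's front corner at crop (157,295) hasn't moved, while the fingers have gone 26 mm forward and the block leans. The bracket has pitched nose-down and jammed. I'll back up to lay it flat, then regrip it lower and harder, without the downforce.

```bash
python3 -m pendant '[[[0.01,0,0,0,0,0,-1],[0.02,0,0,0,0,0,-1],[0.03,0,0,0,0,0,-1],[0.04,0,0,0,0,0,-1],[0.05,0,0,0,0,0,-1],[0.06,0,0,0,0,0,-1],[0.06,0,0,0,0,0,-1],[0.06,0,0,0,0,0,-1]]]'; python3 -c "
from go import *
where();print(r.state()['wrist_torque'])
crop('side',290,180,110,110,5,'pics/c6.png')"
```

```text
t: 6.82
tool_pos: [0.5117, 0.1446, 0.0341]
orientation: [0.003, -0.102, 0.995, -0.0]
contact_force: [4.0, -5.8, 7.7]
gripper_width: 0.0209
grip_force: 60.9
t 6.82 tcp jig [-0.0293  0.0088] z 0.0341 yaw 0.0004 tiltz [ 0.006  0.    -1.   ] F jig [ 2.75 -6.47] 7.68 w 0.0209 grip 60.87024450302124
[-0.96728422 -1.41501862  0.06677812]
```

View pics/c6.png

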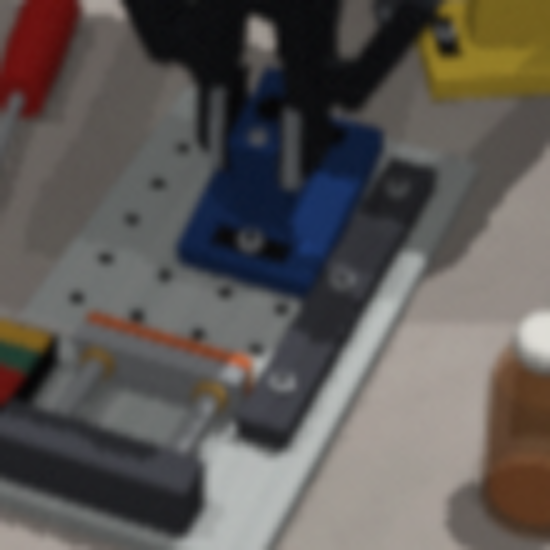

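The bracket came back still pitched in the grip, with its foot's top rail-side corners at crop (383,128) and (312,280). I'll measure the pitch by intersecting those rays with the rail plane, then turn the tool back by that much.

Run:
```python
from go import *
px=np.array([[383,128],[312,280],[308,293],[188,235],[185,250]])/5+[290,180]-.4
e,d=ray("side",px)
ej=tojig(e);dj=d[:,:2]@Rj
for yy,idx in((.035,(0,1,2)),(-.021,(3,4))):
    for i in idx:
        t=(yy-ej[1])/dj[i,1];print(yy,(ej[0]+t*dj[i,0]).round(4),(e[2]+t*d[i,2]).round(4))
hsv=cv2.cvtColor(r.get_image("side"),cv2.COLOR_RGB2HSV)
s=r.state();print(s["joint_positions"].round(3),rot(s["orientation"]).round(3))
```

```text
0.035 -0.0857 0.0411
0.035 -0.0118 0.022
0.035 -0.008 0.0186
-0.021 -0.0242 0.0152
-0.021 -0.0213 0.0099
[ 0.273  0.446  1.969 -0.002  0.721 -1.5  ] [[-0.979 -0.202  0.006]
 [-0.202  0.979  0.   ]
 [-0.006 -0.001 -1.   ]]
```

```bash
python3 -m pendant '[[[0,0,0,0,-0.04,0,-1],[0,0,0,0,-0.08,0,-1],[0,0,0,0,-0.12,0,-1],[0,0,0,0,-0.16,0,-1],[0,0,0.004,0,-0.16,0,-1],[0,0,0.008,0,-0.16,0,-1],[0,0,0.012,0,-0.16,0,-1],[0,0,0.012,0,-0.16,0,-1]]]'; python3 -c "
from go import *
where();print(r.state()['wrist_torque'])
"
```

```text
t: 7.58
tool_pos: [0.5072, 0.1435, 0.0289]
orientation: [0.124, -0.101, 0.987, 0.012]
contact_force: [-23.3, -14.3, 55.6]
gripper_width: 0.0206
grip_force: 70.3
t 7.58 tcp jig [-0.0339  0.0086] z 0.0289 yaw -0.0004 tiltz [ 0.242  0.049 -0.969] F jig [-25.73  -9.25] 55.64 w 0.0206 grip 70.26101231575012
[-1.87492802  1.45315767 -0.41655321]
```

```bash
python3 -m pendant '[[[0,0,-0.005,0,0,0,-1],[0,0,-0.008,0,0,0,-1],[0,0,-0.008,0,0,0,-0.5],[0,0,-0.008,0,0,0,-0.3],[0,0,-0.008,0,0,0,0],[0,0,-0.008,0,0,0,0],[0,0,-0.02,0,0,0,0],[0,0,-0.03,0,0.04,0,0],[0,0,-0.03,0,0.08,0,0],[0,0,-0.03,0,0.12,0,0],[0,0,-0.03,0,0.16,0,0],[0,0,-0.03,0,0.16,0,0],[0,0,-0.03,0,0.16,0,0]]]' 20; python3 -c "
from go import *
where();print(r.state()['wrist_torque'])
crop('side',290,180,110,110,5,'pics/c7.png')"
```

```text
t: 8.67
tool_pos: [0.5058, 0.144, 0.0414]
orientation: [0.001, -0.102, 0.995, 0.0]
contact_force: [-0.5, -0.4, 0.0]
gripper_width: 0.0423
grip_force: 0.0
t 8.67 tcp jig [-0.0353  0.0095] z 0.0414 yaw 0.0003 tiltz [ 0.002  0.    -1.   ] F jig [-0.53 -0.33] 0.05 w 0.0423 grip 0.0
[-0.01301398  0.03262587 -0.01521592]
```

View pics/c7.png

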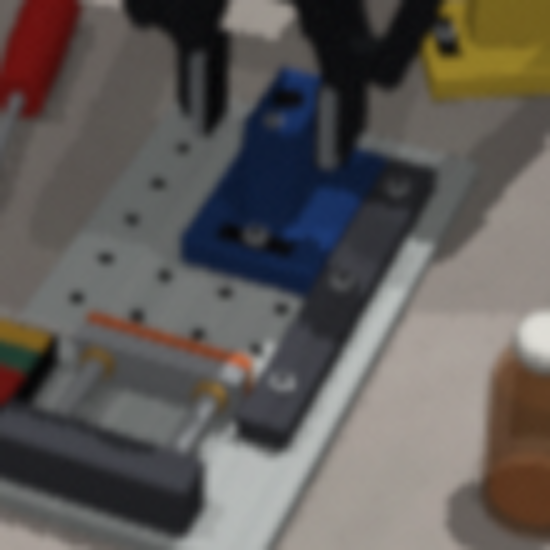

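The bracket is flat and along the rail again, with the front corner at crop (185,240) and the block top at (285,85), and the fence is untouched. I'll estimate its x and regrip lower.

Run:
```python
from go import *
f=lambda l:np.array(l)/5+[290,180]-.4
print(tojig(plane("side",f([[285,70],[322,80],[301,137],[250,118]]),.07)))
print(tojig(plane("side",f([[187,237],[312,275]]),.024)))
```

```text
[[-6.92481022e-02 -9.82250557e-05]
 [-6.89397152e-02  1.52017350e-02]
 [-3.29949293e-02  2.09395719e-02]
 [-3.60660837e-02 -7.50332290e-04]]
[[-0.01344865 -0.01665045]
 [-0.01223359  0.03477138]]
```

```bash
python3 -m pendant '[[[0.018,-0.002,0,0,0,0,0],[0.036,-0.003,0,0,0,0,0],[0.036,-0.003,0,0,0,0,0],[0.036,-0.003,0.012,0,0,0,0],[0.036,-0.003,0.024,0,0,0,0],[0.036,-0.003,0.024,0,0,0,-0.3],[0.036,-0.003,0.024,0,0,0,-1],[0.036,-0.003,0.024,0,0,0,-1],[0.036,-0.003,0.024,0,0,0,-1],[0.036,-0.003,0.024,0,0,0,-1],[0.036,-0.003,0.024,0,0,0,-1]]]' 120; python3 -c "
from go import *
where();print(r.state()['wrist_torque'])
"
```

```text
t: 9.63
tool_pos: [0.4877, 0.1386, 0.0293]
orientation: [-0.0, -0.102, 0.995, -0.0]
contact_force: [0.4, 0.0, -3.4]
gripper_width: 0.0195
grip_force: 117.6
t 9.63 tcp jig [-0.054   0.0078] z 0.0293 yaw 0.0005 tiltz [-0. -0. -1.] F jig [ 0.38 -0.04] -3.44 w 0.0195 grip 117.5769031047821
[ 0.0107948  -0.00893257 -0.0341549 ]
```

```bash
python3 -m pendant '[[[0,0.002,0,0,0,0,-1],[0,0.002,0,0,0,0,-1],[0,0.002,0,0,0,0,-1]]]'; python3 -c "
from go import *
where();print(r.state()['wrist_torque'])"
```

```text
t: 9.88
tool_pos: [0.4876, 0.1391, 0.0294]
orientation: [-0.0, -0.102, 0.995, -0.0]
contact_force: [0.1, -4.4, -4.1]
gripper_width: 0.0193
grip_force: 117.8
t 9.88 tcp jig [-0.054   0.0084] z 0.0294 yaw 0.001 tiltz [ 0.    -0.001 -1.   ] F jig [-0.75 -4.33] -4.09 w 0.0193 grip 117.79951930046082
[-1.09466708 -0.25525769  0.06392194]
```

```bash
python3 -m pendant '[[[0,0,0,0,0,0,-1],[-0.004,0,0,0,0,0,-1],[-0.01,0,0,0,0,0,-1],[-0.018,0,0,0,0,0,-1],[-0.026,0,0,0,0,0,-1],[-0.034,0,0,0,0,0,-1],[-0.04,0,0,0,0,0,-1],[-0.04,0,0,0,0,0,-1]]]'; python3 -c "
from go import *
where();print(r.state()['wrist_torque'])"
```

```text
t: 10.55
tool_pos: [0.5062, 0.143, 0.0292]
orientation: [-0.001, -0.102, 0.995, -0.0]
contact_force: [-2.3, -5.0, -0.5]
gripper_width: 0.0194
grip_force: 118.2
t 10.55 tcp jig [-0.035   0.0084] z 0.0292 yaw 0.0007 tiltz [-0.002 -0.001 -1.   ] F jig [-3.26 -4.42] -0.49 w 0.0194 grip 118.20770144462585
[-1.06585486  0.33372892  0.00807876]
```

```bash
python3 -m pendant '[[[-0.004,0,-0.001,0,0,0,-1],[-0.01,0,-0.001,0,0,0,-1],[-0.018,0,-0.001,0,0,0,-1],[-0.026,0,-0.001,0,0,0,-1],[-0.034,0,-0.001,0,0,0,-1],[-0.042,0,-0.001,0,0,0,-1],[-0.05,0,-0.001,0,0,0,-1],[-0.054,0,-0.001,0,0,0,-1],[-0.054,0,-0.001,0,0,0,-1]]]'; python3 -c "
from go import *
where();print(r.state()['wrist_torque'])
crop('side',290,180,110,110,5,'pics/c8.png')"
```

```text
t: 11.3
tool_pos: [0.5332, 0.1486, 0.0295]
orientation: [-0.001, -0.102, 0.995, -0.0]
contact_force: [-0.3, -4.2, -4.1]
gripper_width: 0.0197
grip_force: 117.7
t 11.3 tcp jig [-0.0075  0.0085] z 0.0295 yaw 0.0007 tiltz [-0.001 -0.001 -1.   ] F jig [-1.11 -4.03] -4.14 w 0.0197 grip 117.74382948875427
[-0.99538865  0.05206606  0.02407957]
```

View pics/c8.png

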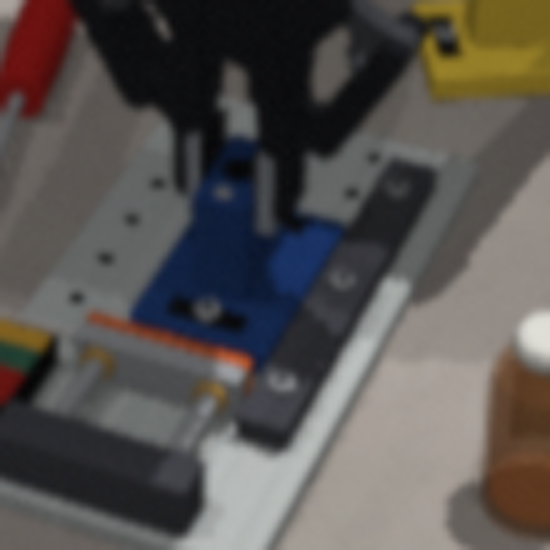

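The bracket is flat and on the rail, with its front edge at crop (135,320)–(265,355) about 10 mm short of the orange facing at (170,340). I'll approach the fence gently.

```bash
python3 -m pendant '[[[-0.004,0,0,0,0,0,-1],[-0.008,0,0,0,0,0,-1],[-0.012,0,0,0,0,0,-1],[-0.016,0,0,0,0,0,-1],[-0.016,0,0,0,0,0,-1],[-0.016,0,0,0,0,0,-1]]]'; python3 -c "
from go import *
where();print(r.state()['wrist_torque'])"
python3 -m pendant '[[[-0.004,0,0,0,0,0,-1],[-0.008,0,0,0,0,0,-1],[-0.012,0,0,0,0,0,-1],[-0.016,0,0,0,0,0,-1],[-0.016,0,0,0,0,0,-1],[-0.016,0,0,0,0,0,-1]]]'; python3 -c "
from go import *
where();print(r.state()['wrist_torque'])"
```

```text
t: 11.85
tool_pos: [0.5408, 0.1502, 0.0295]
orientation: [-0.001, -0.102, 0.995, -0.0]
contact_force: [-0.3, -4.7, -4.7]
gripper_width: 0.0193
grip_force: 117.7
t 11.85 tcp jig [0.0003 0.0085] z 0.0295 yaw 0.0006 tiltz [-0.001 -0.001 -1.   ] F jig [-1.23 -4.52] -4.65 w 0.0193 grip 117.74356842041016
[-1.16017498  0.08881427  0.05868744]
t: 12.35
tool_pos: [0.5481, 0.1517, 0.0294]
orientation: [-0.001, -0.102, 0.995, -0.0]
contact_force: [-1.8, -4.8, -4.0]
gripper_width: 0.0198
grip_force: 117.8
t 12.35 tcp jig [0.0077 0.0085] z 0.0294 yaw 0.0006 tiltz [-0.002 -0.001 -1.   ] F jig [-2.74 -4.38] -4.02 w 0.0198 grip 117.83645153045654
[-1.19076412  0.4852591   0.08538088]
```

```bash
python3 -m pendant '[[[-0.004,0,0,0,0,0,-1],[-0.008,0,0,0,0,0,-1],[-0.012,0,0,0,0,0,-1],[-0.016,0,0,0,0,0,-1],[-0.02,0,0,0,0,0,-1],[-0.02,0,0,0,0,0,-1],[-0.02,0,0,0,0,0,-1]]]'; python3 -c "
from go import *
where();print(r.state()['wrist_torque'])"
```

```text
t: 12.93
tool_pos: [0.5558, 0.1533, 0.0294]
orientation: [-0.003, -0.102, 0.995, -0.001]
contact_force: [-8.2, -6.0, 5.9]
gripper_width: 0.0196
grip_force: 118.7
t 12.93 tcp jig [0.0157 0.0085] z 0.0294 yaw 0.0006 tiltz [-0.006 -0.002 -1.   ] F jig [-9.28 -4.23] 5.86 w 0.0196 grip 118.68492364883423
[-1.35156174  1.61561716  0.07608841]
```

```bash
python3 -m pendant '[[[-0.002,0,-0.001,0,-0.002,0,-1],[-0.005,0,-0.001,0,-0.005,0,-1],[-0.008,0,-0.001,0,-0.007,0,-1],[-0.01,0,-0.001,0,-0.007,0,-1],[-0.01,0,-0.001,0,-0.007,0,-1],[-0.01,0,-0.001,0,-0.007,0,-1]]]'; python3 -c "
from go import *
where();print(r.state()['wrist_torque'])
crop('side',275,190,110,110,5,'pics/c9.png')"
```

```text
t: 13.43
tool_pos: [0.5591, 0.154, 0.0292]
orientation: [0.001, -0.102, 0.995, -0.0]
contact_force: [-11.2, -6.3, 2.9]
gripper_width: 0.0192
grip_force: 118.6
t 13.43 tcp jig [0.019  0.0085] z 0.0292 yaw 0.0006 tiltz [ 0.002 -0.    -1.   ] F jig [-12.2   -3.88] 2.92 w 0.0192 grip 118.6022937297821
[-1.39346716  2.17950925  0.06795317]
```

View pics/c9.png

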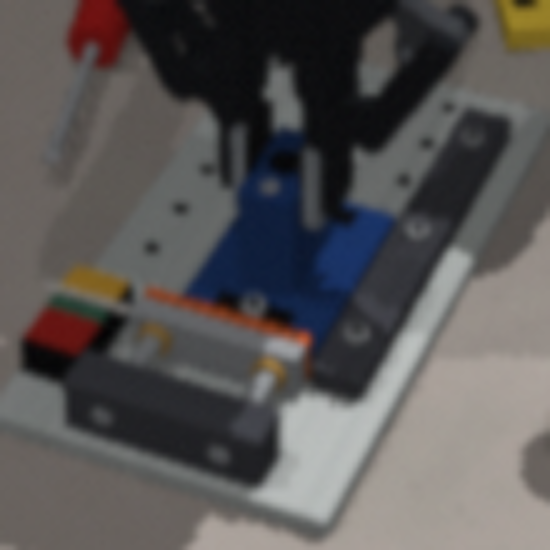

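Run:
```python
from go import *
f=lambda l,o:np.array(l)/5+o-.4
a=tojig(plane("side",f([[90,315],[252,360]],[290,180]),.0315));b=tojig(plane("side",f([[148,290],[312,338]],[275,190]),.0315))
print(a,b,b-a)
# pointer/scales along x at z; orange centroid at now
im=r.get_image("side");hsv=cv2.cvtColor(im,cv2.COLOR_RGB2HSV)
def cen(im):
    m=cv2.inRange(cv2.cvtColor(im,cv2.COLOR_BGR2HSV),(5,180,120),(14,255,255));return m
for fn,o,in (("pics/c8.png",[290,180]),("pics/c9.png",[275,190])):
    m=cen(cv2.imread(fn));n,l,st,ce=cv2.connectedComponentsWithStats(m);i=1+np.argmax(st[1:,4]);print(fn,st[i],tojig(plane("side",f([ce[i]],o),.0315)))
```

```text
[[ 0.04855966 -0.02757604]
 [ 0.04671425  0.03507268]] [[ 0.06298571 -0.02739826]
 [ 0.06194101  0.03575695]] [[0.01442605 0.00017778]
 [0.01522676 0.00068427]]
pics/c8.png [239 357   9   7  33] [[0.04782758 0.03232489]]
pics/c9.png [264 327  12   3  18] [[0.06310199 0.02022231]]
```

The fence has moved about 15 mm, roughly 7.4 N. Allowing for parallax, the pointer bar at crop (85,297) stands over the green field at (90,305), and the bracket is flat on the rail. I'll settle briefly and check that it's steady.

```bash
python3 -m pendant '[[[0,0,0,0,0,0,-1],[0,0,0,0,0,0,-1],[0,0,0,0,0,0,-1],[0,0,0,0,0,0,-1],[0,0,0,0,0,0,-1],[0,0,0,0,0,0,-1]]]'; python3 -c "
from go import *
where();print(r.state()['qd'].round(4))
print(r.job_done())"
```

```text
t: 14.03
tool_pos: [0.5591, 0.154, 0.0292]
orientation: [0.001, -0.102, 0.995, -0.0]
contact_force: [-11.8, -5.9, 2.6]
gripper_width: 0.0192
grip_force: 118.6
t 14.03 tcp jig [0.019  0.0085] z 0.0292 yaw 0.0006 tiltz [ 0.002 -0.    -1.   ] F jig [-12.78  -3.37] 2.58 w 0.0192 grip 118.60102415084839
[ 0.0001  0.0022 -0.0001 -0.0026 -0.0001 -0.0002]
the job is handed in; nothing more can be done
None
```

I handed the job in with the arm still gripping the bracket flat on the plate and against the rail, the fence pushed in about 15 mm (green, roughly 7.4 N on the spring); the first forward slide tipped and jammed it, so I laid it flat and regripped lower, and no verdict came back.

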